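Open the bath-salt jar whose thread hand is unknown

ROBOT

A 6-joint arm with a two-finger parallel gripper is mounted at the origin on the work surface. World frame = base frame: x ahead of the robot, y to its left, z up, the work surface at z = 0. Lengths are in m, angles in rad, forces in N, time in s.
With the tool pointing down it reaches from about 0.35 to 0.85 m from the base axis. Payload 8.1 kg.
Tool frame: the origin (TCP) lies on the centre line of the jaws, within the pads' length; the fingertips stand 25 mm ahead of it and the grasp point (between the pads) lies 6 mm ahead of it; z points along the fingers, y is the line along which they close (so a half turn about z gives the same grasp; the last joint's range is limited). The gripper opens to 93 mm and grips with 3 to 60 N. Pads are 15 mm wide; open, the fingers measure 128 mm over their backs; the gripper's body (75 mm by 188 mm) begins 65 mm behind the grasp point.
Start: joints at [1.17, 0.13, 1.488, -0, 1.523, -0.085], TCP at [0.186, 0.57, 0.244] pointing down, gripper open.
Joint ranges: [-2.96, 2.96], [-0.89, 2.26], [0.02, 2.5], [-1.34, 4.48], [0, 2.73], [-2.66, 2.66]. Speed limits (rad/s): [2.39, 2.39, 2.79, 3.14, 3.14, 3.14].

INTERFACE

Orientations are given as a 3x3 rotation matrix whose columns are the frame's x, y, z axes.
In Python, from station import r gives the robot as it stands. The module is installed in compiled form; this text tells all that it offers.
- The arm moves only by the tool send_rows, never from a script. Its argument "rows" is text: rows parted by semicolons, each of 7 numbers parted by spaces: the turn, a rotation vector about the tool's x, y, z in degrees, then the shift along the tool's x, y, z in cm, then the opening, from -1 (shut) to 1 (fully open). A call has exactly 8 rows; each row is the pose to reach, as a shift and turn from the pose commanded when the call began, along the tool's axes at that moment; what a row does not reach only later rows make up. A row lasts 1/10 s, in which the tool goes at most 50 mm and 8.59 degrees, less where a joint would pass 70% of its speed; a pose out of reach is approached as far as the arm can. A call with a gripper value outside its range is refused whole. The fingers move at their own pace and stop on an object; "newtons" is the grip in N (left out, the last holds). Time passes only in rows, so rows that repeat a pose let the fingers close, or fill a call up. It gives the time, the measured TCP pose, the force, the opening and the grip force at its end, in the units of the state.
- r.sense(): the state, without advancing time (a new reading comes with each control period).
- r.read_camera(name): name is "scene" or "top"; returns (picture, depth): 420x560x3 uint8, red, green, blue; 420x560 float32, m along the optical axis (not along the pixel's ray), 0 where there is no reading.
- r.camera_info(name): a dict with "fovy" (degrees; the focal length in pixels is half the picture's height over the tangent of half this angle, whatever the lens; pixels are square), "cx", "cy" (the principal point, pixels), "distortion" ([k1, k2, p1, p2, k3] as OpenCV has them; the pictures are not rectified), "T" (4x4, takes a point from camera to world coordinates). Camera axes: x right, y down, z forward; pixel columns grow to the right and rows downward; lengths in m; the calibration is good to about 2 mm. A picture is of the moment at which its call begins. camera_info takes no time and is no camera call.
- r.close_job(): hands the job in; it is judged then, once.
Trained networks look in the newest picture that a camera, given by its name, has taken for a name from the list of things; names that differ only in an ending like _2 or _b are one class to them, and where a whole thing is asked for, a point or a joint stands for the part that bears it (a point fixed in the world has none). Each returns a list of dicts, best first, with "score" (0 to 1); they miss things now and then, are a little off and sometimes report something else, mostly with a low value. They report only what shows in the picture. A call takes as long as a camera call. They do not tell look-alikes from the thing itself.
- r.masks_of(camera, target): "mask" (420x560 bool, what is visible of it).
- r.spot_point(camera, target): "point" ([x, y, z] in m, in world coordinates, good to about 4 mm: a listed point, or the origin of a listed thing).
The state is a dict: "time_s": time; "qpos": joint angles; "joint_velocities": joint speeds; "joint_torque": joint torques, N m; "position": TCP position; "tcp_rot": TCP orientation; "force": force on the tool from outside, world axes, zero at the start; "moment": the same for the moment, N m; "opening": finger opening in m; "gripper_force": force on a finger pad.
Only numpy, scipy, OpenCV 4.12 (cv2) and the standard library are available. Lean on these libraries where they do the work, as an engineer would, in place of code of your own. Each camera call takes 0.05 s, during which the arm holds its last target. There are 200 camera calls.

TASK

Take the ribbed steel screw cap off the square white bath-salt jar on the bath caddy. Nobody remembers whether its coarse thread is right- or left-handed, so try gently which way it loosens, turn it until it comes free, then lift it straight up. Finish while still holding the cap in the gripper, level and still, a few centimetres clear above the jar's mouth, with everything else left where it stands.

Things in the scene. Friction and masses are not known exactly. Their poses are not given: they have to be found in the camera images.
- cap_center (a point): Centre, half-way up, of the jar's loose cap: round ribbed stainless steel, 58 mm across, 40 mm high, 0.12 kg (varies), flat top with a small dark radial tick. z is its axis (up), x points to the tick. Screwed home at the start, with about 1.5 mm of sideways play; until loosened it cannot be pulled up more than about 2 mm.
- cap_edge (a point): Centre of the cap's lower edge, 20 mm under its centre. Inside is a coarse interrupted thread (three lugs): turned one way by 45 to 70 degrees (aim at 57) the cap can be lifted straight off; a stop follows just past 70. The other way it stops dead within 10 degrees and the gripper slips round it. Which way loosens differs from start to start and cannot be seen.
- jar_mouth (a point): Centre of the jar's mouth, the top of its neck, hidden under the cap; z up. The jar: a white ceramic block 78 x 78 x 96 mm held fast in a steel wire cradle on the caddy; the neck rises 40 mm above it. With the cap home, the cap's centre lies 12 mm below this point; its lower edge passes it after a lift of 32 mm.
- shampoo_top (a point): Top of the green plastic shampoo bottle, 64 mm across and 178 mm tall, fixed in the same cradle 132 mm beside the jar's axis. Not to be handled.
- dish: White ceramic soap dish with a soap bar in it, loose, 96 mm across, 27 mm high. Origin at centre of underside. Leave alone.
- tumbler: Blue tumbler, loose, 70 mm across, 95 mm high. Origin at centre of underside. Leave alone.
- pump: Small white pump dispenser, loose, 54 mm across, 132 mm high. Origin at centre of underside. Leave alone.
- brush: Beech bath brush lying bristles down, loose, 253 mm long along its x, 30 mm high. Origin at underside. Leave alone.
- pumice: Grey pumice stone, loose, 45 x 75 x 30 mm. Origin at centre of underside. Leave alone.
Not all that is in view belongs to the job. What is shaped like the part that bears cap_center but purple is not meant.

How it is judged:
On the way:
1. the cap is turned loose while still down on the neck (at least 0.6 rad from home, either way) (angle between the x axis of cap_center and the x axis of jar_mouth, either way round above 0.6 rad and z of cap_center in the frame of jar_mouth below -0.004 m), for 0.1 s.
At the end, for the whole second after the job is handed in: The cap, loosened by turning, is held by the fingers with its centre at least 35 mm above the jar's mouth (lower edge 15 mm clear) and within 80 mm of it sideways, level within 0.35 rad, still (under 0.05 m/s) and touching nothing but the gripper (contact force between cap and the fingers above 1 N and z of cap_center in the frame of jar_mouth above 0.035 m and horizontal distance between cap_center and jar_mouth below 0.08 m and angle between cap_center's own z axis and vertical below 0.35 rad and linear speed of cap below 0.05 m/s and contact force between cap and rack below 0.1 N); the arm keeps its last pose, push and grip.
It fails at once if a bystander on the caddy is shifted more than 40 mm or tipped (distance of any of dish, tumbler, pump, brush, pumice from where it was at the start of the episode above 0.04 m or angle between any of dish, tumbler, pump, brush, pumice's own z axis and vertical above 0.5 rad).
It also fails if it takes over 45 s, if anything falls off the work surface, if the arm or the gripper's body presses on something with over 40 N, if the wrist force passes 120 N, or if a joint passes its speed limit or range.

## Working session

There is one attempt and no reset: what is moved stays moved. The work goes in short steps, Python scripts to look and compute and a tool call to move; the robot and the scene stay as the last step left them, time stands still between calls to the robot, and variables do not carry over. Pictures are saved under pics/ and viewed, at most 10 in all, crops included, and the job is handed in when it is done.

Besides the shell and the picture viewer there is one more tool, called after "Emit:" as name(argument=value, ...) on one line, values as JSON. send_rows: Moves the arm, as the interface text tells. Its arguments: {"type":"object","properties":{"rows":{"type":"string"},"newtons":{"type":"number"}},"required":["rows"]}

```bash
mkdir -p pics
python3 - <<'E'
from station import r
import numpy as np, cv2
s=r.sense()
for k in ("time_s","qpos","position","tcp_rot","force","opening"): print(k,np.round(s[k],4).tolist())
ims=[]
for c in ("scene","top"):
    p,d=r.read_camera(c); cv2.imwrite(f"pics/{c}0.png",p[:,:,::-1])
    np.save(f"{c}_d.npy",d)
    for t in ("cap_center","cap_edge","jar_mouth","shampoo_top"):
        print(c,t,[(np.round(x["point"],4).tolist(),round(x["score"],2)) for x in r.spot_point(c,t)])
    i=r.camera_info(c); print({k:np.round(v,3).tolist() for k,v in i.items()})
    for m in r.masks_of(c,"cap_center"):
        ys,xs=np.nonzero(m["mask"]); print(c,"mask",round(m["score"],2),xs.min(),xs.max(),ys.min(),ys.max(),p[m["mask"]].mean(0).round())
E
```

```text
time_s 0.0
qpos [1.1696, 0.1312, 1.4893, -0.0, 1.523, -0.0854]
position [0.1861, 0.5698, 0.2426]
tcp_rot [[-0.9506, 0.3106, -0.0007], [0.3106, 0.9505, -0.0017], [0.0001, -0.0019, -1.0]]
force [-0.3839, 0.8295, 0.3476]
opening 0.0927
scene cap_center [([0.5493, -0.0748, 0.1334], 0.66), ([0.2105, -0.3127, 0.0202], 0.66)]
scene cap_edge [([0.2132, -0.3097, -0.0009], 0.98), ([0.5526, -0.0701, 0.1124], 0.61), ([0.4441, -0.0956, 0.0045], 0.43)]
scene jar_mouth [([0.5492, -0.0747, 0.1423], 0.84)]
scene shampoo_top [([0.5718, 0.0591, 0.1847], 0.84)]
{'fovy': 44.927, 'cx': 281.026, 'cy': 207.665, 'distortion': [-0.057, 0.0, 0.0, 0.0, 0.0], 'T': [[0.772, 0.513, -0.374, 1.021], [0.635, -0.627, 0.451, -0.659], [-0.003, -0.586, -0.81, 1.24], [0.0, 0.0, 0.0, 1.0]]}
scene mask 0.73 275 298 211 237 [88. 95. 99.]
top cap_center [([0.2128, -0.311, 0.0226], 0.74), ([0.5574, -0.0749, 0.1095], 0.71), ([0.5539, -0.0739, 0.1326], 0.57)]
top cap_edge [([0.212, -0.3199, 0.0024], 0.86), ([0.5534, -0.0729, 0.1125], 0.59)]
top jar_mouth [([0.5571, -0.0777, 0.139], 0.87), ([0.7741, 0.0462, 0.0088], 0.56)]
top shampoo_top [([0.5772, 0.0534, 0.1844], 0.72), ([0.4424, 0.0166, 0.0029], 0.67)]
{'fovy': 56.831, 'cx': 277.835, 'cy': 211.059, 'distortion': [-0.08, 0.0, 0.0, 0.0, 0.0], 'T': [[0.023, -0.975, 0.219, 0.332], [-1.0, -0.023, 0.002, -0.042], [0.003, -0.219, -0.976, 1.044], [0.0, 0.0, 0.0, 1.0]]}
top mask 0.95 370 395 335 360 [64. 44. 80.]
top mask 0.65 281 305 192 218 [75. 79. 81.]
top mask 0.29 226 308 182 229 [52. 67. 56.]
```

```bash
cat > h.py <<'E'
import numpy as np, cv2
from station import r
def cloud(c,d):
    i=r.camera_info(c); f=210/np.tan(np.radians(i["fovy"]/2))
    K=np.array([[f,0,i["cx"]],[0,f,i["cy"]],[0,0,1]])
    v,u=np.mgrid[:420,:560]
    n=cv2.undistortPoints(np.stack([u,v],-1).reshape(-1,1,2).astype(float),K,np.array(i["distortion"])).reshape(420,560,2)
    P=np.dstack([n*d[...,None],d]); T=i["T"]
    return P@T[:3,:3].T+T[:3,3]
E
python3 - <<'E'
from h import *
for c in ("scene","top"):
    d=np.load(f"{c}_d.npy"); W=cloud(c,d); ok=d>0
    near=ok&(np.hypot(W[...,0]-.554,W[...,1]+.074)<.04)
    top=near&(W[...,2]>.143)
    p=W[top]; print(c,"top z",np.median(p[:,2]),"mean",p.mean(0),"mid",(p.min(0)+p.max(0))/2,"ext",np.ptp(p,axis=0),len(p))
    if len(p)>5:
        (cx,cy),rad=cv2.minEnclosingCircle(p[:,:2].astype(np.float32)); print(cx,cy,rad)
    # tall stuff within 130mm, above z .1
    q=W[ok&(np.hypot(W[...,0]-.554,W[...,1]+.074)<.2)&(W[...,2]>.105)&~near]
    for z0 in (.105,.13,.16):
        s=q[q[:,2]>z0]; print(z0,len(s),s.min(0).round(3),s.max(0).round(3)) if len(s) else 0
    im=cv2.imread(f"pics/{c}0.png")
    a=im[90:300,140:420] 
    cv2.imwrite(f"pics/{c}c.png",cv2.resize(a,None,fx=2.8,fy=2.8,interpolation=cv2.INTER_CUBIC))
E
```

```text
scene top z 0.1503145724179753 mean [ 0.55514995 -0.07486891  0.15036146] mid [ 0.55479213 -0.0734244   0.15021151] ext [0.05765431 0.05917432 0.01420869] 355
0.5535966157913208 -0.07363859564065933 0.030875129625201225
0.105 570 [ 0.543 -0.111  0.105] [0.742 0.085 0.191]
0.13 441 [0.543 0.022 0.13 ] [0.605 0.085 0.191]
0.16 182 [0.552 0.032 0.16 ] [0.597 0.072 0.191]
top top z 0.15094931913296683 mean [ 0.55199415 -0.0751262   0.15078103] mid [ 0.55260623 -0.07489937  0.14956189] ext [0.05682581 0.05714214 0.01219084] 474
0.5527098774909973 -0.07540107518434525 0.02960336022078991
0.105 651 [ 0.524 -0.136  0.105] [0.737 0.086 0.188]
0.13 583 [0.542 0.023 0.13 ] [0.604 0.086 0.188]
0.16 254 [0.552 0.032 0.16 ] [0.597 0.08  0.188]
```

View pics/scene0.png

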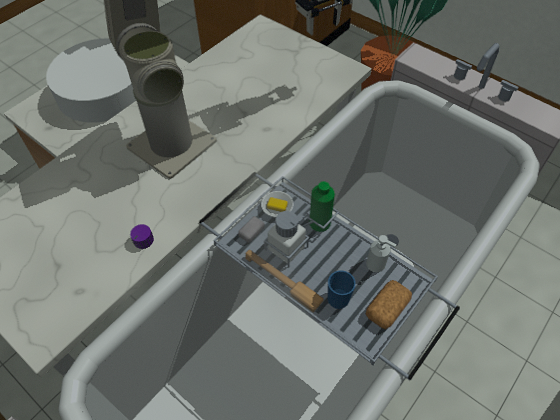

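View pics/topc.png

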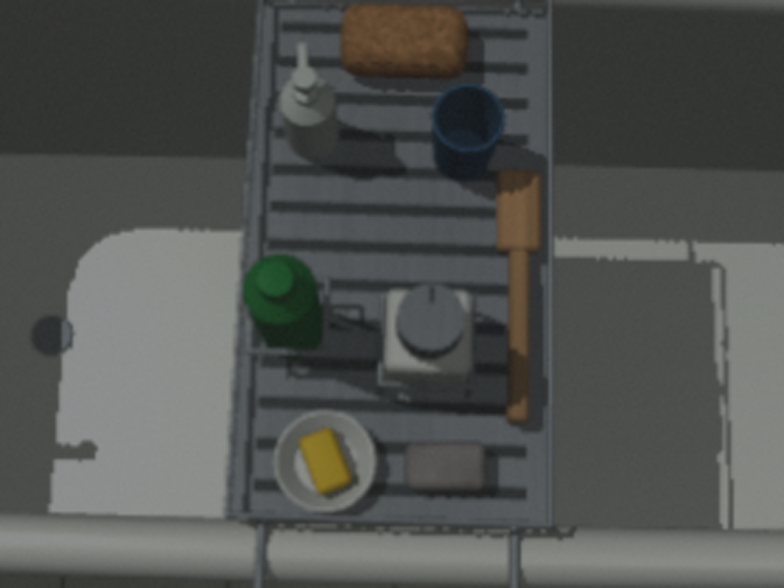

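The scene view shows the steel cap on the jar at about pixel (287,222). The purple look-alike at (142,236) is on the counter. In the top crop the cap sits at (430,318), its tick points up, away from the robot, and the green bottle is at (280,300). Both clouds agree on a cap axis of about (0.553, -0.0745) and a cap top at z 0.1505.

Emit:
send_rows(rows="0 0 5 -3.4 -3.1 -0.5 1;0 0 10 -6.8 -6.2 -1 1;0 0 15 -10.2 -9.3 -1.5 1;0 0 20 -13.6 -12.4 -1.9 1;0 0 25 -17 -15.5 -1.9 1;0 0 30 -20.4 -18.6 -1.9 1;0 0 35 -23.8 -21.7 -1.9 1;0 0 40 -27.2 -24.8 -1.9 1", newtons=20)

```text
time_s: 1.4
position: [0.3684, 0.2485, 0.263]
tcp_rot: [[-0.526, 0.851, 0.001], [0.851, 0.526, 0.0], [-0.0, 0.001, -1.0]]
force: [1.2, 0.5, -0.3]
opening: 0.0929
gripper_force: 0.0
```

```bash
cat >> h.py <<'E'
def to(x,y,z,yaw=None):
    s=r.sense(); R=np.array(s["tcp_rot"]); p=np.array(s["position"])
    print("t",s["time_s"],"pos",p.round(4),"yaw_y",np.degrees(np.arctan2(R[1,1],R[0,1])).round(2),"z",R[:,2].round(4),"q",np.round(s["qpos"],3))
    print("F",np.round(s["force"],2),"M",np.round(s["moment"],3),"open",round(s["opening"],4),"grip",round(s["gripper_force"],1))
    print("shift cm",(R.T@(np.array([x,y,z])-p)*100).round(2))
    if yaw is not None:
        from scipy.spatial.transform import Rotation as Ro
        a=np.radians(yaw); yv=np.array([np.cos(a),np.sin(a),0]); zv=np.array([0,0,-1.]); G=np.column_stack([np.cross(yv,zv),yv,zv])
        print("turn",Ro.from_matrix(R.T@G).as_rotvec(degrees=True).round(2))
E
python3 -c "from h import *; to(.553,-.0745,.26,-5)"
```

```text
t 1.4 pos [0.3684 0.2485 0.263 ] yaw_y 31.72 z [ 9.e-04  5.e-04 -1.e+00] q [ 0.478 -0.311  1.869 -0.     1.583 -0.076]
F [ 1.2   0.53 -0.28] M [-0.073 -0.007  0.037] open 0.0929 grip 0.0
shift cm [-37.18  -1.28   0.3 ]
turn [ 6.000e-02 -2.000e-02  3.672e+01]
```

Emit:
send_rows(rows="0 0 5 -4.7 -0.2 0 1;0 0 10 -9.4 -0.4 0 1;0 0 15 -14.1 -0.5 0.1 1;0 0 20 -18.8 -0.7 0.1 1;0 0 25 -23.5 -0.8 0.2 1;0 0 30 -28.2 -1 0.2 1;0 0 34 -33 -1.2 0.3 1;0 0 36.7 -37.2 -1.3 0.3 1")

```text
time_s: 2.2
position: [0.5541, -0.0749, 0.2596]
tcp_rot: [[0.087, 0.996, 0.0], [0.996, -0.087, -0.0], [-0.0, 0.0, -1.0]]
force: [1.5, 0.6, -0.4]
opening: 0.0926
gripper_force: 0.0
```

```bash
python3 -c "from h import *; to(.553,-.0745,.138,-5)"
```

```text
t 2.2 pos [ 0.5541 -0.0749  0.2596] yaw_y -5.0 z [ 4.e-04 -2.e-04 -1.e+00] q [-0.226  0.013  1.582 -0.     1.546 -0.139]
F [ 1.5   0.65 -0.37] M [-0.01   0.062 -0.007] open 0.0926 grip 0.0
shift cm [ 0.03 -0.12 12.16]
turn [ 0.02  0.01 -0.  ]
```

Emit:
send_rows(rows="0 0 0 0 -0.1 2 1;0 0 0 0 -0.1 4 1;0 0 0 0 -0.1 6 1;0 0 0 0 -0.1 8 1;0 0 0 0 -0.1 10 1;0 0 0 0 -0.1 11.2 1;0 0 0 0 -0.1 12 1;0 0 0 0 -0.1 12.2 1")

```text
time_s: 3.0
position: [0.5521, -0.0724, 0.137]
tcp_rot: [[0.083, 0.997, -0.001], [0.997, -0.083, 0.0], [0.0, -0.001, -1.0]]
force: [-0.1, -0.2, -0.8]
opening: 0.0928
gripper_force: 0.0
```

Emit:
send_rows(rows="0 0 0 0 0 0 0;0 0 0 0 0 0 -1;0 0 0 0 0 0 -1;0 0 0 0 0 0 -1;0 0 0 0 0 0 -1;0 0 0 0 0 0 -1;0 0 0 0 0 0 -1;0 0 0 0 0 0 -1", newtons=20)

```text
time_s: 3.8
position: [0.5527, -0.0725, 0.1381]
tcp_rot: [[0.084, 0.997, 0.001], [0.997, -0.084, -0.0], [-0.0, 0.001, -1.0]]
force: [-0.4, 0.1, 2.9]
opening: 0.058
gripper_force: 20.0
```

```bash
python3 -c "from h import *; to(.553,-.0745,.138,-5)"
```

```text
t 3.8 pos [ 0.5527 -0.0725  0.1381] yaw_y -4.79 z [ 7.e-04 -2.e-04 -1.e+00] q [-0.222  0.09   1.728  0.     1.323 -0.139]
F [-0.35  0.05  2.87] M [-0.066  0.036 -0.029] open 0.058 grip 20.0
shift cm [-0.2   0.04  0.01]
turn [0.04 0.01 0.21]
```

Emit:
send_rows(rows="0 0 2 -0.1 0 0 -1;0 0 4 -0.1 0 0 -1;0 0 6 -0.1 0 0 -1;0 0 8 -0.1 0 0 -1;0 0 10 -0.1 0 0 -1;0 0 12 -0.1 0 0 -1;0 0 14 -0.1 0 0 -1;0 0 14 -0.1 0 0 -1")

```text
time_s: 4.6
position: [0.5528, -0.0732, 0.1381]
tcp_rot: [[0.323, 0.947, 0.001], [0.947, -0.323, 0.0], [0.001, 0.001, -1.0]]
force: [0.2, 2.2, 4.1]
opening: 0.0583
gripper_force: 20.0
```

```bash
python3 -c "from h import *; to(.553,-.0745,.138,-5)"
```

```text
t 4.6 pos [ 0.5528 -0.0732  0.1381] yaw_y -18.82 z [ 1.e-03  3.e-04 -1.e+00] q [-2.240e-01  9.100e-02  1.727e+00  1.000e-03  1.323e+00  1.040e-01]
F [0.25 2.17 4.15] M [ 0.177 -0.138 -0.042] open 0.0583 grip 20.0
shift cm [-0.12  0.06  0.01]
turn [  0.06  -0.03 -13.82]
```

Emit:
send_rows(rows="0 0 3 0 0 0 -1;0 0 6 0 0 0 -1;0 0 9 0 0 0 -1;0 0 12 0 0 0 -1;0 0 15 0 0 0 -1;0 0 18 0 0 0 -1;0 0 20 0 0 0 -1;0 0 20 0 0 0 -1")

```text
time_s: 5.4
position: [0.5535, -0.0733, 0.1381]
tcp_rot: [[0.626, 0.779, 0.003], [0.779, -0.626, 0.0], [0.002, 0.002, -1.0]]
force: [4.5, 0.9, 0.2]
opening: 0.058
gripper_force: 20.0
```

Run:
```python
from h import *
to(.553,-.0745,.138,-5)
for c in ("scene","top"):
    p,d=r.read_camera(c)
    a=p[170:245,250:350] if c=="scene" else p[165:240,250:350]
    cv2.imwrite(f"pics/{c}1.png",cv2.resize(a[:,:,::-1],None,fx=7,fy=7,interpolation=cv2.INTER_CUBIC))
```

```text
t 5.4 pos [ 0.5535 -0.0733  0.1381] yaw_y -38.79 z [ 2.7e-03  1.0e-04 -1.0e+00] q [-2.240e-01  9.100e-02  1.727e+00  1.000e-03  1.321e+00  4.530e-01]
F [4.53 0.86 0.2 ] M [ 0.183 -0.789  0.047] open 0.058 grip 20.0
shift cm [-0.13  0.04  0.01]
turn [  0.14  -0.07 -33.79]
```

View pics/scene1.png

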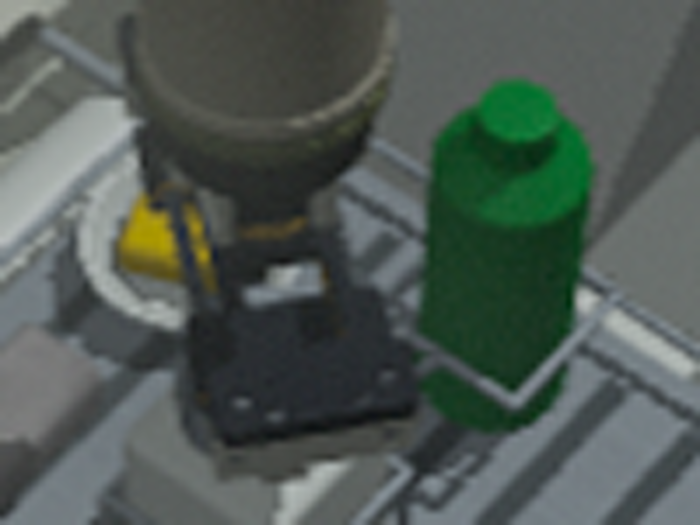

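The gripper body hides the cap at about (300,440) and clears the bottle at (510,250). There is hardly any turning moment after 34°, so this looks like the loosening direction. I'll go on to 57°, then test with a small lift.

Emit:
send_rows(rows="0 0 3 0 0 0 -1;0 0 6 0 0 0 -1;0 0 9 0 0 0 -1;0 0 12 0 0 0 -1;0 0 15 0 0 0 -1;0 0 18 0 0 0 -1;0 0 21 0 0 0 -1;0 0 23 0 0 0 -1")

```text
time_s: 6.3
position: [0.5544, -0.0735, 0.1384]
tcp_rot: [[0.882, 0.472, 0.005], [0.472, -0.882, -0.0], [0.004, 0.003, -1.0]]
force: [10.3, 0.3, -2.0]
opening: 0.0581
gripper_force: 20.0
```

Emit:
send_rows(rows="0 0 0 0 0 0 -1;0 0 0 0 0 0 -1;0 0 0 0 0 -0.1 -1;0 0 0 0 0 -0.2 -1;0 0 0 0 0 -0.3 -1;0 0 0 0 0 -0.4 -1;0 0 0 0 0 -0.5 -1;0 0 0 0 0 -0.5 -1")

```text
time_s: 7.1
position: [0.5539, -0.0739, 0.1419]
tcp_rot: [[0.881, 0.473, 0.003], [0.473, -0.881, -0.001], [0.003, 0.002, -1.0]]
force: [14.4, -2.6, -11.1]
opening: 0.0581
gripper_force: 20.0
```

```bash
python3 -c "from h import *; to(.553,-.0745,.138,-5)"
```

```text
t 7.1 pos [ 0.5539 -0.0739  0.1419] yaw_y -61.74 z [ 3.5e-03 -7.0e-04 -1.0e+00] q [-0.224  0.088  1.723  0.     1.327  0.853]
F [ 14.45  -2.59 -11.09] M [-0.396 -2.019 -0.022] open 0.0581 grip 20.0
shift cm [-0.11  0.01  0.39]
turn [  0.2   -0.08 -56.74]
```

Emit:
send_rows(rows="0 0 0 0.1 0.05 0 -1;0 0 0 0.2 0.1 0 -1;0 0 0 0.2 0.1 0 -1;0 0 0 0.2 0.1 0 -1;0 0 0 0.2 0.1 0 -1;0 0 0 0.2 0.1 0 -1;0 0 0 0.2 0.1 0 -1;0 0 0 0.2 0.1 0 -1")

```text
time_s: 7.9
position: [0.5544, -0.0736, 0.1426]
tcp_rot: [[0.881, 0.473, -0.0], [0.473, -0.881, -0.0], [-0.0, 0.0, -1.0]]
force: [1.4, -2.8, -3.1]
opening: 0.0584
gripper_force: 20.0
```

```bash
python3 -c "from h import *; to(.553,-.0745,.138,-5)"
```

```text
t 7.9 pos [ 0.5544 -0.0736  0.1426] yaw_y -61.8 z [-4.e-04 -2.e-04 -1.e+00] q [-0.223  0.092  1.717 -0.     1.333  0.855]
F [ 1.39 -2.84 -3.06] M [-0.628 -0.041  0.02 ] open 0.0584 grip 20.0
shift cm [-0.17  0.02  0.46]
turn [-1.00e-02  2.00e-02 -5.68e+01]
```

Emit:
send_rows(rows="0 0 0 0 0.05 -0.2 -1;0 0 0 0 0.05 -0.4 -1;0 0 0 0 0.05 -0.6 -1;0 0 0 0 0.05 -0.8 -1;0 0 0 0 0.05 -1 -1;0 0 0 0 0.05 -1.2 -1;0 0 0 0 0.05 -1.4 -1;0 0 0 0 0.05 -1.5 -1", newtons=30)

```text
time_s: 8.7
position: [0.5549, -0.0738, 0.1579]
tcp_rot: [[0.881, 0.473, 0.0], [0.473, -0.881, -0.0], [0.0, 0.0, -1.0]]
force: [-0.2, -0.0, -0.6]
opening: 0.0583
gripper_force: 30.0
```

```bash
python3 -c "from h import *; to(.553,-.0745,.138,-5)"
```

```text
t 8.7 pos [ 0.5549 -0.0738  0.1579] yaw_y -61.79 z [ 3.e-04 -0.e+00 -1.e+00] q [-0.224  0.079  1.702  0.     1.36   0.855]
F [-0.17 -0.01 -0.61] M [-0.018  0.117 -0.011] open 0.0583 grip 30.0
shift cm [-0.2  -0.03  1.99]
turn [ 1.000e-02 -1.000e-02 -5.679e+01]
```

Emit:
send_rows(rows="0 0 0 0 0 -0.6 -1;0 0 0 0 0 -1.2 -1;0 0 0 0 0 -1.8 -1;0 0 0 0 0 -2.4 -1;0 0 0 0 0 -3 -1;0 0 0 0 0 -3.6 -1;0 0 0 0 0 -4.2 -1;0 0 0 0 0 -4.5 -1")

```text
time_s: 9.5
position: [0.5551, -0.0739, 0.2035]
tcp_rot: [[0.881, 0.473, 0.001], [0.473, -0.881, -0.0], [0.001, 0.001, -1.0]]
force: [-0.1, -1.4, -1.9]
opening: 0.0578
gripper_force: 30.0
```

Emit:
send_rows(rows="0 0 0 0 0 0 -1;0 0 0 0 0 0 -1;0 0 0 0 0 0 -1;0 0 0 0 0 0 -1;0 0 0 0 0 0 -1;0 0 0 0 0 0 -1;0 0 0 0 0 0 -1;0 0 0 0 0 0 -1")

```text
time_s: 10.3
position: [0.5548, -0.0738, 0.2026]
tcp_rot: [[0.881, 0.473, 0.0], [0.473, -0.881, -0.0], [0.0, 0.0, -1.0]]
force: [-0.1, -0.4, -1.4]
opening: 0.0582
gripper_force: 30.0
```

Run:
```python
from h import *
to(.553,-.0745,.138,-5)
p,d=r.read_camera("scene")
cv2.imwrite("pics/s2.png",cv2.resize(p[165:265,235:345,::-1],None,fx=6,fy=6,interpolation=cv2.INTER_CUBIC))
for t in ("cap_center","jar_mouth"): print(t,[(np.round(x["point"],4).tolist(),round(x["score"],2)) for x in r.spot_point("scene",t)])
```

```text
t 10.3 pos [ 0.5548 -0.0738  0.2026] yaw_y -61.8 z [ 0. -0. -1.] q [-0.224  0.044  1.654  0.     1.443  0.855]
F [-0.1  -0.39 -1.42] M [-0.114  0.083 -0.03 ] open 0.0582 grip 30.0
shift cm [-0.19 -0.03  6.46]
turn [  0.   -0.  -56.8]
cap_center [([0.2118, -0.3113, 0.0191], 0.62), ([0.5512, -0.0766, 0.1972], 0.35)]
jar_mouth [([0.5503, -0.0724, 0.14], 0.8)]
```

View pics/s2.png

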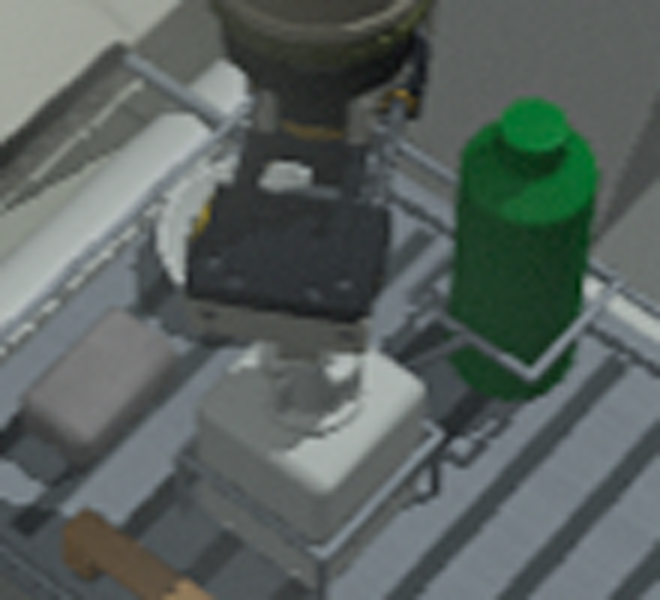

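The picture shows the cap between the fingers at about (310,375), with the jar's open neck below it at (320,410). The network puts the cap about 55 mm above the mouth, and nothing nearby has moved.

```bash
python3 -c "
from station import r
print(r.close_job())"
```

```text
the job is handed in; nothing more can be done
None
```

I turned the cap 57° clockwise (seen from above) until it came free, lifted it, and handed the job in with it held level and still about 55 mm above the jar's mouth; the verdict was not shown.

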